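# Pack the heavy pump low and the light cover on top

### The arm

A 7-joint arm with a two-finger parallel gripper is mounted at the origin on a cart in front of the work surface, level with it; the furniture and walls round the work are solid. World frame = base frame: x ahead of the robot, y to its left, z up, the work surface at z = 0. Lengths are in m, angles in rad, forces in N, time in s.
With the tool pointing down it reaches from about 0.35 to 0.9 m from the base axis. Payload 8.1 kg.
Tool frame: the origin (TCP) lies midway between the tips of the shut fingers; the grasp point (between the pads) lies arm.grasp_offset behind it (arm.grasp_offset is the distance from the TCP to the grasp point, in m); z points along the fingers, y is the line along which they close (so a half turn about z gives the same grasp; the last joint's range is limited). The gripper opens to 92 mm and grips with 3 to 60 N. Pads are 19 mm wide; open, the fingers measure 130 mm over their backs; the gripper's body (75 mm by 190 mm) begins 47 mm behind the grasp point.
Start: joints at [1.024, 0.434, 0.025, 1.573, -0.012, 1.134, -0.075], TCP at [0.268, -0.564, 0.227] pointing down, gripper open.
Joint ranges: [-2.62, 2.62], [-0.44, 2.09], [-1.27, 1.32], [0.08, 2.57], [-1.32, 4.46], [0.12, 2], [-2.74, 2.74]. Speed limits (rad/s): [2.22, 2.22, 3.01, 3.01, 3.14, 3.14, 3.14].

### API

Orientations are given as a rotation vector (axis times angle).
In Python, from cell import observe, imaging, arm gives the robot as it stands.
- The arm moves only by the tool apply_moves, never from a script. Its argument "commands" is a list of rows, each a list of 5 numbers: the opening in per cent of the stroke, from 0 (shut) to 100 (fully open), then the shift along the world's x, y, z in units of 0.06 m (1.0 is 0.06 m), then the turn about the world's z in units of 0.5 rad (1.0 is 0.5 rad). A call has 1 to 12 rows; each row shifts and turns the commanded pose from where the row before left it; what a row does not reach is not made up. A row lasts 1/8 s, in which the tool goes at most 62.5 mm and 10.7 degrees, less where a joint would pass 70% of its speed; a pose out of reach is approached as far as the arm can. A call with a number of a shift or a turn outside -1 to 1 is refused whole. A call with a gripper value outside its range is refused whole. The fingers move at their own pace and stop on an object; "newtons" is the grip in N (left out, the last holds). Time passes only in rows, so rows that do not move let the fingers close. It gives the time, the measured TCP pose, the force, the opening and the grip force at its end, in the units of the state.
- observe(): the state, without advancing time (a new reading comes with each control period).
- imaging.get_image(name): name is "side" or "top"; returns (picture, depth): 480x640x3 uint8, red, green, blue; 480x640 float32, m along the optical axis (not along the pixel's ray), 0 where there is no reading.
- imaging.camera_params(name): a dict with "camera_matrix" (3x3 intrinsics, pixels), "origin" and "rotation" of the camera in the world. Camera axes: x right, y up, looking along -z (the intrinsics and any distortion apply to the point x, -y, -z); pixel columns grow to the right and rows downward; lengths in m; the calibration is good to about 2 mm. A picture is of the moment at which its call begins. camera_params takes no time and is no camera call.
- arm.sign_off(): hands the job in; it is judged then, once.
The state is a dict: "clock": time; "joints": joint angles; "dq": joint speeds; "joint_efforts": joint torques, N m; "position": TCP position; "ee_rot": TCP orientation; "force": force on the tool from outside, world axes, zero at the start; "ft_torque": the same for the moment, N m; "width": opening from 0.0 (shut) to 1.0 (fully open); "gripper_force": force on a finger pad.
Only numpy, scipy, OpenCV 4.12 (cv2) and the standard library are available. Lean on these libraries where they do the work, as an engineer would, in place of code of your own. Each camera call takes 0.05 s, during which the arm holds its last target. There are 200 camera calls.

### The job

Pack the spare parts into the open blue crate with the weight at the bottom: first set the heavy black pump upright (as it stands now) on the crate's floor, about in the middle, and let go of it. Then take the light white cover by its red handle from the sloping stand and lay it level on top of the pump inside the crate, handle up, so that the pump carries it. Set both down, do not drop or throw them, and leave the loose tools, marker and tape on the bench where they are.

Things in the scene. Friction and masses are not known exactly. Their poses are not given: they have to be found in the camera images.
- pump: Solenoid pump, 0.6 kg (may vary by a third): black block 48 x 56 x 50 mm with a white and brass nozzle at each end, 134 mm long in all, resting on the bench on its flat underside. Origin at the underside (z = 0 of the block); its own y runs along the nozzles, z up. In its own frame the block spans x -26 to 22 mm, y -11 to 45 mm, z 0 to 50 mm; the nozzles reach y -56 and y +76 mm, about z 25 mm. Grip the block across its x (48 mm).
- pump_top (a point): Centre of the block's flat top (48 x 56 mm), 50 mm above the pump's underside, on the block's middle in x and y. Same axes as the pump.
- cover: Light plastic cover, 0.09 kg: white panel 120 mm (its x) x 150 mm (its y) x 8 mm with a red bow handle on top. Origin at the centre of its flat underside, z out of the top. It lies on the stand at 30 degrees to the level, its +x pointing up the slope, held by a lip at the low edge. Centre of mass on its middle, about 8 mm above the underside.
- cover_handle (a point): Middle of the red handle's bar, 34 mm above the cover's underside on its centre line; same axes as the cover. The bar is 14 mm thick in x, 84 mm long in y, 16 mm deep in z (26 to 42 mm above the underside); 18 mm of free space between bar and panel, between two posts whose inner faces lie 60 mm apart.
- stand: Fixed grey sheet-metal stand 160 mm wide (its y), 118 mm deep, 80 mm high, its top face sloping at 30 degrees, low edge at its own -x. Origin on the bench under the middle of the slope, z up; the middle of the sloping face is 45 mm above the bench. A lip at the low edge stands 12 mm out of the face.
- crate: Fixed open blue plastic crate, outside 168 mm (its x) x 198 mm (its y), 85 mm high, walls and floor 6 mm thick (inside 156 x 186 mm). Origin on the bench under its centre, z up.
- crate_floor (a point): Centre of the crate's inner floor, 6 mm above the bench; same axes as the crate.
- masking_tape: Roll of cream masking tape lying flat, 104 mm across, 25 mm high. Not part of the work. Origin at the centre of its underside. It and the pump exchange places.
- side_cutter: Side cutters with red handles, 170 mm long, lying at the front edge of the bench. Not part of the work. Origin at its underside.
- marker: Black and white marker pen, 135 mm long, lying at the front edge of the bench. Not part of the work. Origin at its underside.
- screwdriver: Screwdriver with a red and black handle, 198 mm long, lying at the front edge of the bench. Not part of the work. Origin at its underside.
There are look-alikes about, which are no part of the job. Leave any orange look-alike of the pump alone.

How it is judged:
By the outcome, as a careful person would: the job done as asked, in the order asked, and still so for the second after the job is handed in, with the robot touching nothing.
It also fails if it takes over 64 s, if anything falls off the work surface, if the arm or the gripper's body presses on something with over 40 N, if the wrist force passes 120 N, or if a joint passes its speed limit or range.

## Working session

There is one attempt and no reset: what is moved stays moved. The work goes in short steps, Python scripts to look and compute and a tool call to move; the robot and the scene stay as the last step left them, time stands still between calls to the robot, and variables do not carry over. Pictures are saved under pics/ and viewed, at most 10 in all, crops included, and the job is handed in when it is done.

Besides the shell and the picture viewer there is one more tool, called as name([rows], argument=value, ...), one row to a line, values as JSON. apply_moves: Moves the arm, as the interface text tells. Its arguments: {"type":"object","properties":{"commands":{"type":"array"},"newtons":{"type":"number"}},"required":["commands"]}

```bash
mkdir -p pics; ls; cat > h.py <<'E'
import numpy as np, cv2
from cell import observe, imaging, arm
def grab(n):
    im,d=imaging.get_image(n); np.savez('%s.npz'%n,im=im,d=d); return im,d
def load(n):
    z=np.load('%s.npz'%n); return z['im'],z['d']
def world(n,u,v,d):
    p=imaging.camera_params(n);K=np.array(p['camera_matrix']);R=np.array(p['rotation']);o=np.array(p['origin'])
    u,v,d=map(np.asarray,(u,v,d))
    c=np.stack([(u-K[0,2])/K[0,0]*d,-(v-K[1,2])/K[1,1]*d,-d],-1)
    return c@R.T+o
def ray(n,u,v,z):
    a=world(n,u,v,1.0);o=np.array(imaging.camera_params(n)['origin']);return o+(a-o)*(z-o[2])/(a[2]-o[2])
E
python3 - <<'E'
from h import *
for n in('side','top'):
    im,d=grab(n); cv2.imwrite(f'pics/{n}0.png',im[:,:,::-1]); print(n,imaging.camera_params(n))
s=observe();print(s,arm.grasp_offset)
E
```

```text
pics
side {'camera_matrix': array([[525.36905451,   0.        , 315.88103013],
       [  0.        , 525.36905451, 236.92831293],
       [  0.        ,   0.        ,   1.        ]]), 'origin': array([-0.07015098,  1.10923728,  0.755257  ]), 'rotation': array([ 0.3343653 , -1.35919722, -2.34878444])}
top {'camera_matrix': array([[467.21376397,   0.        , 320.87299163],
       [  0.        , 467.21376397, 234.57475126],
       [  0.        ,   0.        ,   1.        ]]), 'origin': array([0.37898577, 0.07402158, 1.02891584]), 'rotation': array([ 0.07980678, -0.09528476, -1.57324523])}
{'clock': 0.1, 'joints': array([ 1.02438891,  0.43518967,  0.02500436,  1.57396837, -0.01160042,
        1.13396721, -0.07508307]), 'dq': array([ 0.00015706, -0.00078563, -0.00105746, -0.0014265 ,  0.00078911,
        0.0017394 , -0.00101048]), 'joint_efforts': array([ 4.03472208e-03, -6.69127536e+01,  9.88624692e-01, -3.15144789e+01,
       -6.04769820e-02,  3.74990806e-02,  2.34198001e-05]), 'position': array([ 0.26811758, -0.56409488,  0.2260158 ]), 'ee_rot': array([-3.06330570e+00, -6.91011462e-01,  6.91657257e-04]), 'force': array([ 0.77234993, -0.50411923, -0.62110749]), 'ft_torque': array([-0.04369271,  0.0156813 , -0.0056891 ]), 'gripper_force': 0.0, 'width': 0.995159367846324} 0.0188
```

```bash
sed -i "s/R=np.array(p\['rotation'\])/R=cv2.Rodrigues(np.array(p['rotation']))[0]/" h.py; sed -i 's/^def world/def world/' h.py
```

```text
(no output)
```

View pics/top0.png

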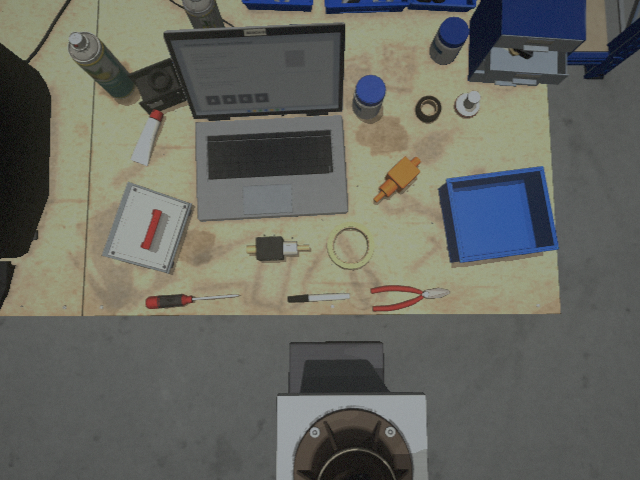

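View pics/side0.png

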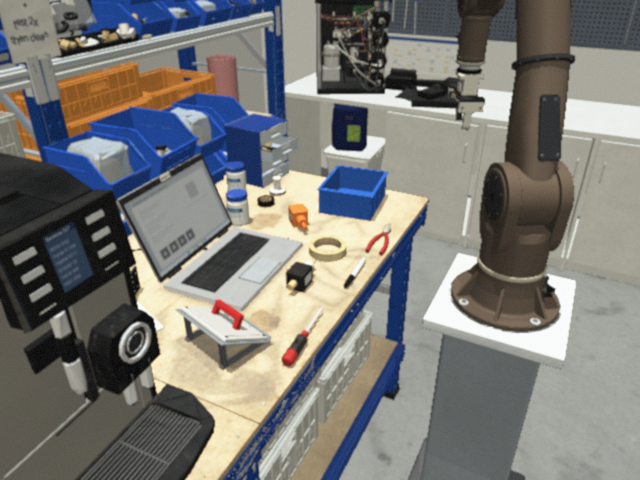

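Candidates for the pump in the top view: a black block with nozzles at about (270,248) and an orange one at (400,178). The black one with white and brass nozzles fits; the orange one is the look-alike. The cover with its red handle is at about (150,230) and the crate at about (500,215). Next I measure, and crop the pump to confirm it.

```bash
cat > m.py <<'E'
from h import *
def cloud(n):
    im,d=load(n);v,u=np.mgrid[:480,:640];P=world(n,u,v,d);P[d==0]=np.nan;return im,P
def rect(n,x):
    (c,s,a)=cv2.minAreaRect((x[:,:2]*1000).astype(np.float32));print(n,'c',np.round(c,1),'size',np.round(s,1),'ang',round(a,1),'zmed',np.round(np.median(x[:,2])*1000,1),'n',len(x))
    return np.array(c)/1000,s,a
def big(m):
    k,l,s,_=cv2.connectedComponentsWithStats(m.astype(np.uint8));return l==1+s[1:,4].argmax()
if __name__=='__main__':
  for n in('top','side'):
    im,P=cloud(n);h=cv2.cvtColor(im,cv2.COLOR_RGB2HSV);Z=P[...,2]
    print(n)
    X,Y=P[...,0],P[...,1]
    rp=dict(pump=(.3,.45,.1,.3),cover=(.25,.55,.3,.58),crate=(.25,.6,-.6,-.15))
    R={k:(X>a)&(X<b)&(Y>c)&(Y<e) for k,(a,b,c,e) in rp.items()}
    m=R['pump']&(h[...,2]<75)&(Z>.035)
    x=P[big(m)];rect('pumpblk',x);print(np.percentile(x[:,2],[10,50,90]))
    m=R['pump']&(Z>.012); rect('pump all',P[big(m)])
    m=big(R['cover']&((h[...,0]<8)|(h[...,0]>172))&(h[...,1]>140)&(h[...,2]>80)&(Z>.02))
    x=P[m];rect('handle',x);print(np.nanmean(x,0),np.percentile(x[:,2],[5,50,95]))
    m=big(R['cover']&(h[...,1]<60)&(h[...,2]>120)&(Z>.015))
    x=P[m];A=np.c_[x[:,:2],np.ones(len(x))]
    w=np.ones(len(x),bool)
    for _ in range(4):
        c=np.linalg.lstsq(A[w],x[w,2],rcond=None)[0];w=abs(A@c-x[:,2])<.004
    g=np.hypot(*c[:2]);print('plane',c,'slope',np.degrees(np.arctan(g)),'uphill yaw',np.degrees(np.arctan2(c[1],c[0])),w.sum());x=x[w];rect('panel',x)
    print('pan z',np.percentile(x[:,2],[1,50,99]))
    b=R['crate']&(h[...,0]>100)&(h[...,0]<125)&(h[...,1]>120)
    x=P[b&(Z>.075)&(Z<.095)];rect('rim',x)
    if n=='top':x=P[b&(Z<.015)];rect('floor',x)
E
python3 - <<'E'
import cv2;a=cv2.imread('pics/top0.png');cv2.imwrite('pics/crop.png',cv2.resize(a[140:320,90:440],None,fx=2.2,fy=2.2,interpolation=2))
E
python3 m.py; python3 -c "
from h import *
print(cv2.Rodrigues(observe()['ee_rot'])[0])"
```

```text
top
pumpblk c [443.7 173.2] size [54.1 12.5] ang 90.0 zmed 49.8 n 165
[0.04604721 0.04983113 0.05226599]
pump all c [443.6 158.9] size [13.3 83.2] ang 0.6 zmed 49.4 n 203
handle c [498.9 413.6] size [20.3 80.7] ang 72.8 zmed 81.0 n 267
[0.49740237 0.40982326 0.08078482] [0.07633573 0.0809788  0.08475377]
plane [ 0.17134536  0.55166824 -0.26789596] slope 30.01353110772763 uphill yaw 72.74547027957627 2640
panel c [496.9 427.2] size [104.6 137. ] ang 73.1 zmed 57.9 n 2640
pan z [0.02189772 0.05789842 0.08117508]
rim c [ 526.2 -306.9] size [173.1 206.3] ang 7.4 zmed 84.8 n 1251
floor c [ 533.6 -346.1] size [154.6 216.3] ang 7.4 zmed 6.4 n 4848
side
pumpblk c [443.3 178.1] size [13.7 55.6] ang 0.8 zmed 50.1 n 120
[0.04046453 0.05012891 0.05360989]
pump all c [442.6 163.4] size [14.5 84.9] ang 0.0 zmed 39.3 n 253
handle c [498.3 418.9] size [22.5 83.8] ang 74.4 zmed 78.9 n 311
[0.49288684 0.41961329 0.07640846] [0.06016183 0.07887849 0.08595842]
plane [ 0.18735816  0.51497767 -0.25739828] slope 28.72278470804132 uphill yaw 70.00770087306051 1166
panel c [486.7 427.2] size [115.2 130.5] ang 74.3 zmed 61.0 n 1166
pan z [0.02148243 0.06096361 0.08357916]
rim c [ 521.6 -304.9] size [170.  216.6] ang 5.0 zmed 84.3 n 502
[[ 9.03157754e-01  4.29308226e-01 -7.19234912e-04]
 [ 4.29308806e-01 -9.03156986e-01  1.18655420e-03]
 [-1.40184555e-04 -1.38041951e-03 -9.99999037e-01]]
```

View pics/crop.png

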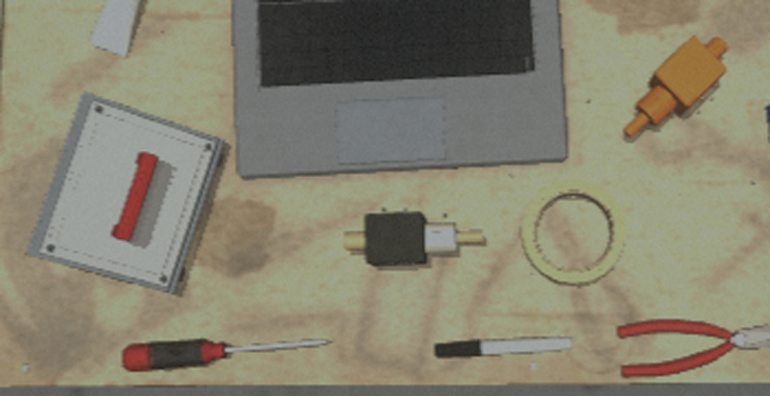

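The crop shows the black block at about (270,248) in the full picture, with a white and brass nozzle to its right and a brass one to its left. It is the pump. My x window clipped it at 0.45, so I'm redoing that part.

```bash
sed -i 's/pump=(.3,.45,.1,.3)/pump=(.38,.52,.03,.28)/' m.py; python3 m.py | grep -E 'top|side|pump|^\[' ; python3 - <<'E'
from m import *
for n in('top','side'):
    im,P=cloud(n);h=cv2.cvtColor(im,cv2.COLOR_RGB2HSV);X,Y,Z=P[...,0],P[...,1],P[...,2]
    m=big((X>.38)&(X<.52)&(Y>.03)&(Y<.28)&(h[...,2]<80)&(Z>.046));x=P[m];rect(n+' top',x);print(x.mean(0),np.percentile(x,[3,97],axis=0).round(4).tolist())
# obstacle heights along path
im,P=cloud('top');X,Y,Z=P[...,0],P[...,1],P[...,2]
for y in np.arange(.5,-.5,-.1):
  print(round(y,1),[round(float(np.nanmax(np.where((abs(Y-y)<.05)&(abs(X-x)<.05),Z,-1))),2) for x in (.35,.45,.55,.65,.75)])
E
```

```text
top
pumpblk c [461.2 173.4] size [47.1 54.2] ang 1.1 zmed 50.3 n 595
[0.04747522 0.05028102 0.05272174]
pump all c [462.2 158.1] size [ 48.4 133.2] ang 2.3 zmed 48.6 n 989
[0.49740237 0.40982326 0.08078482] [0.07633573 0.0809788  0.08475377]
side
pumpblk c [458.4 178.5] size [43.9 55.9] ang 0.8 zmed 51.3 n 301
[0.04041968 0.05127512 0.05391469]
pump all c [464.7 160.1] size [ 56.3 137.9] ang 4.8 zmed 42.4 n 675
[0.49288684 0.41961329 0.07640846] [0.06016183 0.07887849 0.08595842]
top top c [461.1 173.4] size [47.  54.3] ang 1.0 zmed 50.4 n 565
[0.46108973 0.17388264 0.05044179] [[0.4395, 0.148, 0.047], [0.4836, 0.1985, 0.0538]]
side top c [458.5 177.4] size [44.  52.7] ang 2.3 zmed 52.2 n 231
[0.45667449 0.18190272 0.05172352] [[0.4378, 0.1553, 0.0466], [0.4769, 0.2028, 0.0549]]
0.5 [0.01, 0.08, 0.09, 0.02, 0.06]
0.4 [0.03, 0.09, 0.09, 0.02, 0.14]
0.3 [0.02, 0.01, 0.03, 0.03, 0.15]
0.2 [0.02, 0.06, 0.02, 0.03, 0.13]
0.1 [0.02, 0.05, 0.03, 0.03, 0.12]
0.0 [0.02, 0.03, 0.03, 0.02, 0.11]
-0.1 [0.02, 0.01, 0.05, 0.06, 0.1]
-0.2 [0.02, 0.09, 0.09, 0.09, 0.02]
-0.3 [0.01, 0.09, 0.08, 0.09, 0.14]
-0.4 [0.01, 0.09, 0.09, 0.09, 0.15]
```

apply_moves([
  [100,0.2,0.8,0,0.15],
  [100,0.2,0.8,0,0.15],
  [100,0.2,0.8,0,0.15],
  [100,0.2,0.8,0,0.15],
  [100,0.2,0.8,0,0.15],
  [100,0.2,0.8,0,0.2],
  [100,0.2,0.8,0,0.2],
  [100,0.2,0.8,0,0.2],
  [100,0.2,0.8,0,0.2],
  [100,0.2,0.8,0,0.2],
  [100,0.2,0.8,0,0.2],
  [100,0.2,0.8,0,0.2],
], newtons=30)

```text
clock: 1.6
position: [0.4123, 0.013, 0.2267]
ee_rot: [2.275, 2.166, -0.0]
force: [1.6, -0.2, 0.4]
width: 1.001
gripper_force: 0.0
```

apply_moves([
  [100,0.2,0.7,0,0.05],
  [100,0.2,0.7,0,0.05],
  [100,0.2,0.7,-0.3,0.05],
  [100,0.2,0.6,-0.6,0],
  [100,0,0,-0.6,0],
  [100,0,0,-0.3,0],
  [100,0,0,0,0],
])

```text
clock: 2.48
position: [0.4592, 0.173, 0.1174]
ee_rot: [-2.194, -2.246, 0.005]
force: [0.3, 0.0, 0.4]
width: 0.999
gripper_force: 0.0
```

```bash
python3 - <<'E'
from h import *
s=observe();print(s['position'],s['joints'].round(2),np.degrees(np.arctan2(*cv2.Rodrigues(s['ee_rot'])[0][[1,0],1])),s['force'])
a,_=grab('top');b,_=grab('side')
a=cv2.resize(a[160:340,200:360],(400,450));b=cv2.resize(b[200:320,240:360],(400,450))
cv2.imwrite('pics/p1.png',np.hstack([a,b])[:,:,::-1])
E
```

```text
[0.45920742 0.17304597 0.11739098] [-0.01  0.42 -0.59  1.99  0.31  0.83 -0.75] 1.3394298115658918 [0.26761473 0.02046086 0.35720725]
```

View pics/p1.png

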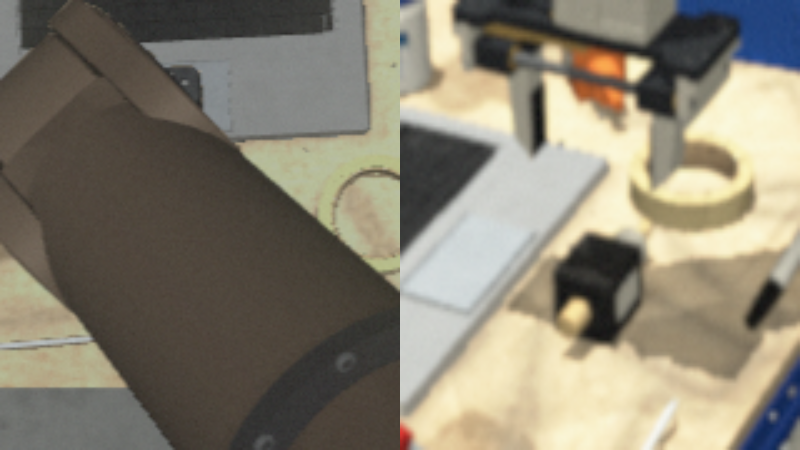

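The side crop shows the open fingers above the black pump, straddling it. The far finger may come close to the laptop's front edge, so I check that clearance.

```bash
python3 - <<'E'
from h import *
for c,r in((200,219),(235,217),(270,216),(300,214),(345,212)): print(ray('top',c,r,.018)[:2].round(3))
E
```

```text
[0.527 0.327]
[0.531 0.251]
[0.533 0.175]
[0.538 0.109]
[0.542 0.011]
```

apply_moves([
  [72,0.03,0.03,0,0],
  [72,0,0,-0.4,0],
  [72,0,0,-0.4,0],
  [72,0,0,-0.4,0],
  [72,0,0,-0.3,0],
  [72,0,0,-0.1,0],
  [72,0,0,0,0],
  [30,0,0,0,0],
  [30,0,0,0,0],
  [30,0,0,0,0],
  [30,0,0,0,0],
  [30,0,0,0,0],
], newtons=40)

```text
clock: 4.08
position: [0.4623, 0.1755, 0.0233]
ee_rot: [2.195, 2.246, 0.001]
force: [-2.0, -0.2, 6.9]
width: 0.523
gripper_force: 40.0
```

apply_moves([
  [30,0,0,0.2,0],
  [30,0,0,0.4,0],
  [30,0,0,0.5,0],
  [30,0,0,0.5,0],
  [30,0,0,0.4,0],
  [30,0,0,0.2,0],
  [30,0,0,0,0],
], newtons=40)

```text
clock: 4.95
position: [0.4623, 0.1752, 0.1551]
ee_rot: [2.196, 2.246, 0.001]
force: [0.3, 0.4, -5.5]
width: 0.518
gripper_force: 40.0
```

```bash
python3 - <<'E'
from h import *
s=observe();print(s['position'],np.degrees(np.arctan2(*cv2.Rodrigues(s['ee_rot'])[0][[1,0],1])),s['force'],s['ft_torque'],s['width'])
b,_=grab('side');a,_=grab('top')
im=a;h=cv2.cvtColor(im,cv2.COLOR_RGB2HSV);m=((h[...,0]>100)&(h[...,0]<125)&(h[...,1]>120)).astype(np.uint8);m[:, :420]=0;m[:150]=0;m[280:]=0
c=max(cv2.findContours(m,0,1)[0],key=cv2.contourArea);q=cv2.approxPolyDP(cv2.convexHull(c),6,True)[:,0];print(q)
for p in q:print(p,ray('top',*p,.085)[:2].round(4),ray('top',*p,0)[:2].round(4))
# white inner floor of crate corners by shade: save crop pair
a=cv2.resize(a[150:280,425:570],(400,360));b=cv2.resize(b[160:300,240:400],(400,360))
cv2.imwrite('pics/p2.png',np.hstack([a,b])[:,:,::-1])
E
```

```text
[0.46226186 0.17523301 0.15511628] 1.3001854141226101 [ 0.30373798  0.39490272 -5.45489066] [-0.00476861 -0.10113006  0.03276403] 0.5176712872894369
[[542 166]
 [558 248]
 [460 261]
 [447 179]]
[542 166] [ 0.6262 -0.3954] [ 0.6484 -0.4377]
[558 248] [ 0.4553 -0.4183] [ 0.4621 -0.4627]
[460 261] [ 0.4297 -0.2172] [ 0.4342 -0.2434]
[447 179] [ 0.5991 -0.1967] [ 0.619 -0.221]
```

View pics/p2.png

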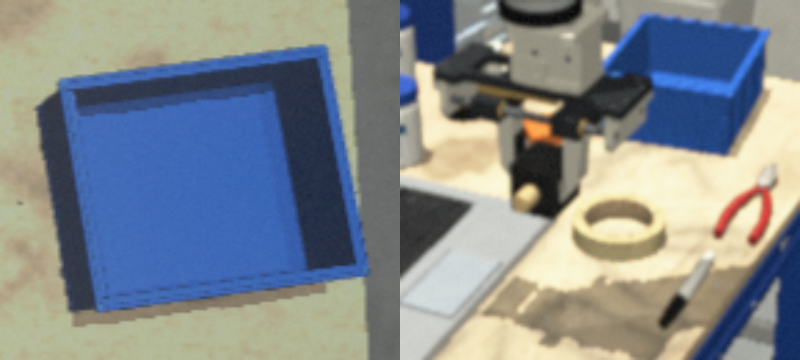

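The top crop shows the empty crate; its rim corners give a centre of about (0.527,-0.307) and a yaw of 7.5°. The side crop shows the pump held upright and clear of the bench.

apply_moves([
  [30,0,-0.4,0,0],
  [30,0.1,-0.7,0,0.03],
  [30,0.13,-0.8,0,0.03],
  [30,0.13,-0.8,0,0.03],
  [30,0.13,-0.9,0,0.03],
  [30,0.13,-0.9,0,0.03],
  [30,0.13,-0.9,0,0.03],
  [30,0.13,-0.9,0,0.03],
  [30,0.1,-0.8,0,0],
  [30,0.1,-0.5,0,0],
  [30,0,-0.35,0,0],
  [30,0,0,0,0],
])

```text
clock: 6.55
position: [0.5259, -0.303, 0.1535]
ee_rot: [-2.076, -2.355, 0.002]
force: [0.3, 0.3, -6.4]
width: 0.518
gripper_force: 40.0
```

apply_moves([
  [30,0,0,0,0],
])

```text
clock: 6.68
position: [0.5268, -0.3, 0.1543]
ee_rot: [-2.072, -2.359, -0.001]
force: [0.3, -0.6, -6.2]
width: 0.52
gripper_force: 40.0
```

apply_moves([
  [30,0,0,-0.3,0],
  [30,0,0,-0.4,0],
  [30,0,0,-0.4,0],
  [30,0,0,-0.4,0],
  [30,0,0,-0.3,0],
  [30,0,0,-0.15,0],
  [30,0,0,-0.06,0],
  [30,0,0,0,0],
])

```text
clock: 7.68
position: [0.5273, -0.3017, 0.0345]
ee_rot: [2.074, 2.358, 0.0]
force: [-0.2, 0.7, -5.4]
width: 0.518
gripper_force: 40.0
```

apply_moves([
  [30,0,0,-0.05,0],
  [30,0,0,-0.03,0],
  [30,0,0,0,0],
])

```text
clock: 8.05
position: [0.527, -0.3017, 0.0294]
ee_rot: [2.075, 2.359, 0.0]
force: [-0.7, 0.5, -6.6]
width: 0.52
gripper_force: 40.0
```

apply_moves([
  [30,0,0,-0.02,0],
  [30,0,0,0,0],
])

```text
clock: 8.3
position: [0.527, -0.3018, 0.0294]
ee_rot: [2.075, 2.358, -0.001]
force: [-4.4, 1.6, 7.0]
width: 0.522
gripper_force: 40.0
```

Contact: the force went from -6.6 to +7.0 N. I release and retreat.

apply_moves([
  [60,0,0,0,0],
  [75,0,0,0,0],
  [75,0,0,0,0],
  [75,0,0,0,0],
  [75,0,0,0.3,0],
  [75,0,0,0.5,0],
  [75,0,0,0.7,0],
  [75,0,0,0.8,0],
  [75,0,0,0.5,0],
  [75,0,0,0.2,0],
])

```text
clock: 9.55
position: [0.5279, -0.3018, 0.2112]
ee_rot: [2.072, 2.356, 0.002]
force: [-0.9, -0.2, -0.4]
width: 0.753
gripper_force: 0.0
```

```bash
python3 - <<'E'
from m import *
for n in('top','side'):
    grab(n);im,P=cloud(n);h=cv2.cvtColor(im,cv2.COLOR_RGB2HSV);X,Y,Z=P[...,0],P[...,1],P[...,2]
    r=(X>.3)&(X<.65)&(Y>.3)&(Y<.58)
    red=big(r&((h[...,0]<8)|(h[...,0]>172))&(h[...,1]>120)&(h[...,2]>60)&(Z>.02))
    w=r&(h[...,1]<60)&(h[...,2]>110)&(Z>.01); w=big(w)
    x=P[w];A=np.c_[x[:,:2],np.ones(len(x))];k=np.ones(len(x),bool)
    for _ in range(5):
        c=np.linalg.lstsq(A[k],x[k,2],rcond=None)[0];k=abs(A@c-x[:,2])<.003
    nz=np.array([-c[0],-c[1],1]);nz/=np.linalg.norm(nz)
    t=np.radians(72.6);ey=np.array([-np.sin(t),np.cos(t),0]);ex=np.cross(ey,nz);ex/=np.linalg.norm(ex)
    B=np.c_[ex,ey,nz];o=np.array([.497,.425,0]);o[2]=c@[*o[:2],1]
    f=lambda q:np.percentile((q-o)@B*1000,[1,50,99],axis=0).round(1).tolist()
    print(n,'o',o.round(4),'yaw',np.degrees(np.arctan2(c[1],c[0])),np.degrees(np.arccos(nz[2])));print('panel',f(x[k]));print('red',f(P[red]))
    q=(P[red]-o)@B*1000;tp=q[q[:,2]>29];print('bar top pts',f(P[red][q[:,2]>29]),len(tp))
    cc=(tp.max(0)+tp.min(0))/2
    rr=cv2.minAreaRect(tp[:,:2].astype(np.float32));print(rr)
    g=o+B@np.array([rr[0][0],rr[0][1],26])/1000;print('bar centre',g.round(4))
s=observe();print(s['joints'].round(2))
im,_=load('top');a=cv2.resize(im[150:280,425:570],(400,360));im,_=load('side');b=cv2.resize(im[130:260,300:445],(400,360));cv2.imwrite('pics/p3.png',np.hstack([a,b])[:,:,::-1])
E
```

```text
top o [0.497  0.425  0.0516] yaw 73.15080279750546 29.659099600937232
panel [[-56.5, -78.3, -2.5], [10.5, -5.3, 0.1], [60.6, 68.0, 2.5]]
red [[-5.6, -45.0, 18.3], [2.1, -5.0, 32.4], [8.6, 34.7, 36.8]]
bar top pts [[-5.4, -45.1, 29.3], [1.9, -5.8, 32.6], [8.0, 34.1, 36.8]] 271
((1.3316421508789062, -5.553470611572266), (14.04006576538086, 81.35405731201172), 0.3870568871498108)
bar centre [0.4989 0.4121 0.0749]
side o [0.497  0.425  0.0544] yaw 71.32944007245139 28.627954860287996
panel [[-63.7, -76.2, -2.4], [17.3, 14.8, 0.3], [61.6, 70.3, 2.5]]
red [[-5.6, -42.6, 2.2], [5.6, 5.1, 24.2], [9.3, 37.2, 34.0]]
bar top pts [[-3.9, -39.6, 29.1], [4.8, 5.3, 31.7], [8.4, 37.2, 34.1]] 97
((3.7885122299194336, -1.6901473999023438), (12.371819496154785, 78.42408752441406), 2.392890691757202)
bar centre [0.4956 0.4159 0.0791]
[ 0.78  0.47 -0.51  1.61  0.25  1.12  0.34]
```

View pics/p3.png

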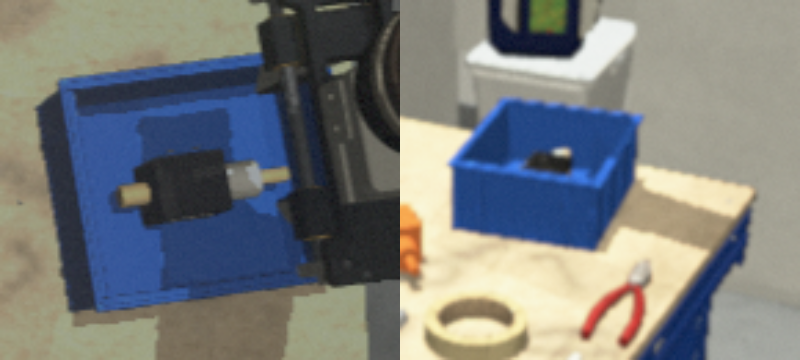

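The pump stands free and upright in the crate, block at about (180,188) in the left crop. Now to the handle: bar centre about (0.497,0.4135,0.0765), closing yaw -17.3°.

apply_moves([
  [100,0,0.5,0,0],
  [100,-0.05,0.9,0,-0.08],
  [100,-0.05,1,0,-0.09],
  [100,-0.05,1,0,-0.09],
  [100,-0.05,1,0,-0.09],
  [100,-0.05,1,0,-0.09],
  [100,-0.05,1,0,-0.09],
  [100,-0.05,1,0,-0.09],
  [100,-0.05,1,0,-0.09],
  [100,-0.05,1,0,-0.09],
  [100,-0.05,0.9,0,-0.06],
  [100,-0.02,0.8,0,0],
])

```text
clock: 11.15
position: [0.4945, 0.3659, 0.2063]
ee_rot: [-2.53, -1.863, 0.004]
force: [0.8, -0.1, -0.1]
width: 0.999
gripper_force: 0.0
```

apply_moves([
  [100,0,0.6,0,0],
  [100,0,0.6,-0.3,0],
  [100,0,0.4,-0.5,0],
  [100,0,0.2,-0.4,0],
  [100,0,0,0,0],
])

```text
clock: 11.78
position: [0.4943, 0.4711, 0.1328]
ee_rot: [2.529, 1.863, -0.009]
force: [-0.1, 0.3, -0.0]
width: 0.998
gripper_force: 0.0
```

apply_moves([
  [100,0.05,-0.5,0,0],
  [100,0,-0.46,0,0],
  [100,0,0,-0.3,0],
  [100,0,0,0,0],
])

```text
clock: 12.28
position: [0.4986, 0.4136, 0.1173]
ee_rot: [2.531, 1.861, -0.003]
force: [-1.0, -1.4, -0.5]
width: 0.999
gripper_force: 0.0
```

```bash
python3 - <<'E'
from m import *
s=observe();print(s['position'],np.degrees(np.arctan2(*cv2.Rodrigues(s['ee_rot'])[0][[1,0],1])),s['joints'].round(2))
im,d=grab('side');cv2.imwrite('pics/p4.png',cv2.resize(im[240:380,160:300],(600,600),interpolation=2)[:,:,::-1])
E
```

```text
[0.49857205 0.41361198 0.11730446] -17.35812470813658 [-0.43  0.64 -0.54  1.6   0.37  1.01 -1.39]
```

View pics/p4.png

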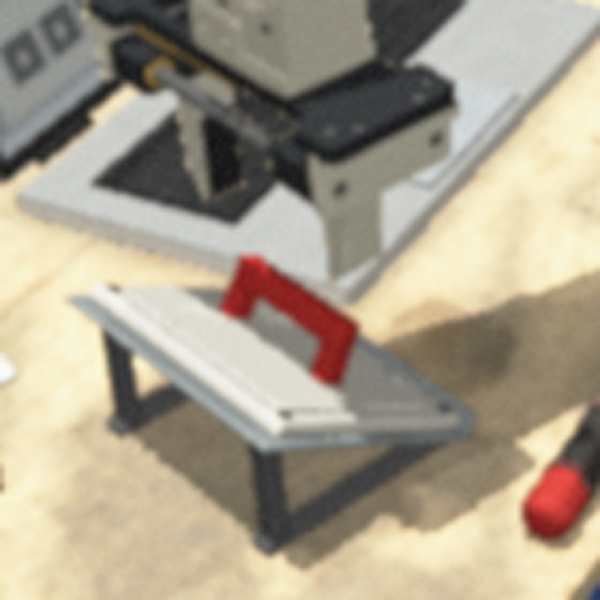

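The side crop shows the open fingers above the red handle, near finger at about (350,250) and far one at about (205,180), along the bar's direction. I compare both in the same depth image along the bar's axis.

```bash
python3 - <<'E'
from m import *
im,P=cloud('side');h=cv2.cvtColor(im,cv2.COLOR_RGB2HSV);X,Y,Z=P[...,0],P[...,1],P[...,2]
t=np.radians(72.7);q=P-np.array([.4986,.4136,0]);a=(q[...,0]*np.cos(t)+q[...,1]*np.sin(t))*1000;b=(-q[...,0]*np.sin(t)+q[...,1]*np.cos(t))*1000
f=(Z>.115)&(Z<.14)&(abs(a)<15)&(abs(b)<75)
for s in(-1,1):
    m=f&(b*s>30);print('finger',s,m.sum(),np.percentile(b[m],[2,50,98]).round(1),np.percentile(a[m],[2,98]).round(1),Z[m].min())
red=big((abs(a)<40)&(abs(b)<70)&((h[...,0]<8)|(h[...,0]>172))&(h[...,1]>120)&(h[...,2]>60)&(Z>.02))
print('red',np.percentile(b[red],[1,99]).round(1)); m=red&(Z>.068);print('bar',np.percentile(b[m],[1,99]).round(1),np.percentile(a[m],[1,50,99]).round(1),np.percentile(Z[m],[1,50,99]).round(4))
E
```

```text
finger -1 94 [-60.2 -47.1 -44.6] [-8.7 11.9] 0.11810929369636292
finger 1 55 [45.3 59.5 63.4] [-9.3 12.1] 0.11627976843446819
red [-38.3  43.1]
bar [-37.5  43.3] [-6.5  3.  11.1] [0.0687 0.0797 0.0866]
```

apply_moves([
  [100,-0.02,0.02,-0.25,0],
  [100,0,0,-0.2,0],
  [100,0,0,-0.1,0],
  [100,0,0,0,0],
], newtons=6)

```text
clock: 12.82
position: [0.4972, 0.4158, 0.0843]
ee_rot: [2.53, 1.862, -0.002]
force: [0.0, -0.7, -0.6]
width: 0.995
gripper_force: 0.0
```

apply_moves([
  [100,0,0,-0.1,0],
  [100,0,0,-0.1,0],
  [100,0,0,0,0],
])

```text
clock: 13.2
position: [0.4973, 0.4156, 0.0725]
ee_rot: [2.53, 1.862, -0.001]
force: [-0.3, 0.2, 0.6]
width: 0.999
gripper_force: 0.0
```

apply_moves([
  [100,0,0,-0.1,0],
  [100,0,0,-0.08,0],
  [100,0,0,0,0],
])

```text
clock: 13.58
position: [0.4973, 0.4156, 0.0618]
ee_rot: [2.53, 1.862, -0.001]
force: [0.6, 0.7, 0.3]
width: 0.997
gripper_force: 0.0
```

apply_moves([
  [70,0,0,0,0],
  [70,0,0,0,0],
  [70,0,0,0,0],
  [70,0,0,0,0],
], newtons=6)

```text
clock: 14.08
position: [0.4976, 0.416, 0.0624]
ee_rot: [2.53, 1.862, 0.0]
force: [1.4, 0.8, 0.1]
width: 0.915
gripper_force: 6.0
```

apply_moves([
  [70,0,0,0.15,0],
  [70,0,0,0.2,0],
  [70,0,0,0.3,0],
  [70,0,0,0.4,0],
  [70,0,0,0.4,0],
  [70,0,0,0.4,0],
  [70,0,0,0.3,0],
  [70,0,0,0.2,0],
  [70,0,0,0,0],
])

```text
clock: 15.2
position: [0.4978, 0.4163, 0.2042]
ee_rot: [-2.53, -1.862, -0.002]
force: [-0.4, 0.6, -1.5]
width: 0.914
gripper_force: 6.0
```

```bash
python3 - <<'E'
from m import *
s=observe();print(s['position'],s['force'],s['width'],s['gripper_force'])
im,d=grab('side');cv2.imwrite('pics/p5.png',cv2.resize(im[180:380,140:340],(600,600),interpolation=2)[:,:,::-1])
E
```

```text
[0.49776674 0.41625915 0.20421068] [-0.35801634  0.58752392 -1.54314779] 0.9140270849082324 5.999915795400739
```

View pics/p5.png

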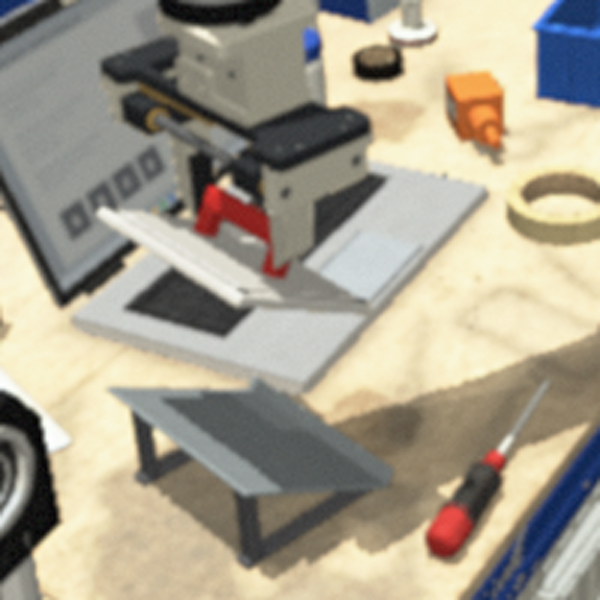

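The cover is held at the bar's ends, still tilted, and clear of the stand and tools. I carry it to above the crate and turn it -65°.

apply_moves([
  [70,0,-0.3,0,-0.05],
  [70,0.03,-0.5,0,-0.13],
  [70,0.03,-0.7,0,-0.15],
  [70,0.05,-0.7,0,-0.15],
  [70,0.05,-0.7,0,-0.15],
  [70,0.05,-0.7,0,-0.15],
  [70,0.05,-0.7,0,-0.15],
  [70,0.05,-0.7,0,-0.15],
  [70,0.05,-0.7,0,-0.15],
  [70,0.05,-0.7,0,-0.15],
  [70,0.05,-0.7,0,-0.15],
  [70,0.03,-0.7,0,-0.15],
])

```text
clock: 16.75
position: [0.5257, -0.0547, 0.2027]
ee_rot: [3.071, 0.661, -0.002]
force: [0.1, 0.2, 0.1]
width: 0.918
gripper_force: 6.0
```

apply_moves([
  [70,0.05,-0.7,0,-0.15],
  [70,0,-0.7,0,-0.15],
  [70,0,-0.7,0,-0.15],
  [70,0,-0.7,0,-0.1],
  [70,0,-0.6,0,0],
  [70,0,-0.4,0,0],
  [70,0,-0.3,0,0],
  [70,0,-0.1,0,0],
  [70,0,0,0,0],
])

```text
clock: 17.88
position: [0.5298, -0.3037, 0.2032]
ee_rot: [-3.132, -0.241, 0.0]
force: [-0.1, 1.5, -0.6]
width: 0.916
gripper_force: 6.0
```

apply_moves([
  [70,-0.05,0.02,0,-0.05],
  [70,0,0,-0.3,0],
  [70,0,0,-0.4,0],
  [70,0,0,-0.4,0],
  [70,0,0,-0.3,0],
  [70,0,0,-0.2,0],
  [70,0,0,-0.1,0],
  [70,0,0,0,0],
])

```text
clock: 18.88
position: [0.527, -0.3029, 0.1014]
ee_rot: [3.135, 0.202, -0.0]
force: [-0.3, -0.3, -1.0]
width: 0.912
gripper_force: 6.0
```

```bash
python3 - <<'E'
from m import *
s=observe();print(s['position'],s['force'],np.degrees(np.arctan2(*cv2.Rodrigues(s['ee_rot'])[0][[1,0],1])))
im,d=grab('side');b=cv2.resize(im[130:250,300:420],(400,400),interpolation=2);a,d=grab('top');a=cv2.resize(a[145:285,430:570],(400,400),interpolation=2);cv2.imwrite('pics/p6.png',np.hstack([a,b])[:,:,::-1])
E
```

```text
[ 0.52702302 -0.30285434  0.10137064] [-0.28006217 -0.27256493 -1.01544147] -82.6272064325149
```

View pics/p6.png

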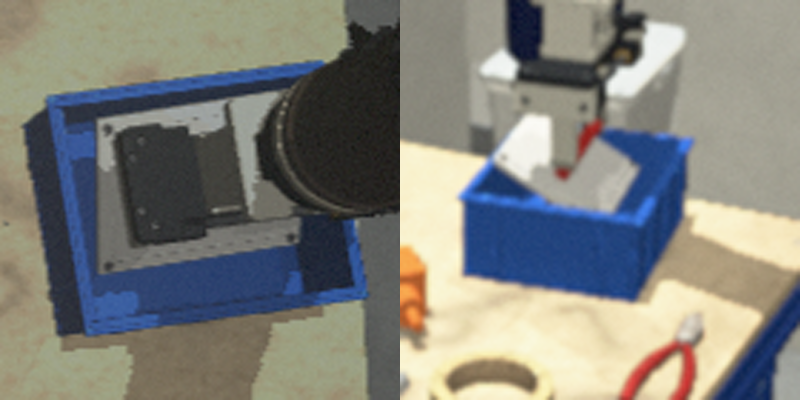

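The crops show the tilted cover entering the crate, parallel to its walls, high side away from the robot. I lower it gently so the pump's edge turns it level.

apply_moves([
  [70,0,0,-0.06,0],
  [70,0,0,-0.06,0],
  [70,0,0,-0.05,0],
  [70,0,0,0,0],
], newtons=4)

```text
clock: 19.48
position: [0.5267, -0.3028, 0.0908]
ee_rot: [-3.135, -0.202, 0.001]
force: [-0.3, 0.5, -0.3]
width: 0.915
gripper_force: 4.0
```

apply_moves([
  [70,0,0,-0.05,0],
  [70,0,0,-0.05,0],
  [70,0,0,0,0],
])

```text
clock: 19.85
position: [0.5269, -0.3028, 0.0849]
ee_rot: [-3.135, -0.202, 0.0]
force: [0.3, 0.2, -1.1]
width: 0.915
gripper_force: 4.0
```

apply_moves([
  [70,0,0,-0.05,0],
  [70,0,0,-0.04,0],
  [70,0,0,0,0],
])

```text
clock: 20.23
position: [0.5271, -0.3028, 0.0797]
ee_rot: [3.135, 0.202, 0.0]
force: [1.0, 0.9, 1.7]
width: 0.917
gripper_force: 4.0
```

apply_moves([
  [70,0,0,-0.04,0],
  [70,0,0,0,0],
])

```text
clock: 20.48
position: [0.5271, -0.3029, 0.0773]
ee_rot: [3.135, 0.202, 0.0]
force: [1.6, 0.7, 3.4]
width: 0.916
gripper_force: 4.0
```

```bash
cat > t.py <<'E'
from m import *
s=observe();print(s['position'],s['force'])
for n in('top','side'):
    grab(n);im,P=cloud(n);h=cv2.cvtColor(im,cv2.COLOR_RGB2HSV);X,Y,Z=P[...,0],P[...,1],P[...,2]
    w=(abs(X-.527)<.075)&(abs(Y+.303)<.09)&(h[...,1]<70)&(Z>.03)&(Z<.085)&(h[...,2]>90)
    x=P[w];A=np.c_[x[:,:2]-[.527,-.303],np.ones(len(x))];k=np.ones(len(x),bool)
    for _ in range(6):
        c=np.linalg.lstsq(A[k],x[k,2],rcond=None)[0];k=abs(A@c-x[:,2])<.004
    print(n,c.round(3),k.sum(),np.degrees(np.arctan(c[:2])).round(1));rect('panel',x[k])
E
python3 t.py
```

```text
[ 0.52705354 -0.30288884  0.07730663] [1.6396302  0.69761621 3.41830636]
top [0.033 0.002 0.066] 1498 [1.9 0.1]
panel c [ 525.7 -302. ] size [119.7 150.7] ang 7.4 zmed 65.0 n 1498
side [0.037 0.013 0.069] 432 [2.1 0.8]
panel c [ 527.2 -313.6] size [119.7 132.7] ang 8.0 zmed 68.5 n 432
```

Tilt is down to about 2°. I lower a little more and let go.

apply_moves([
  [70,0,0,-0.03,0],
  [70,0,0,0,0],
  [100,0,0,0,0],
  [100,0,0,0,0],
  [100,0,0,0,0],
  [100,0,0,0,0],
])

```text
clock: 21.32
position: [0.5267, -0.3029, 0.0754]
ee_rot: [-3.135, -0.202, 0.001]
force: [0.1, 0.2, 0.6]
width: 0.999
gripper_force: 0.0
```

apply_moves([
  [100,0,0,0.1,0],
  [100,0,0,0.2,0],
  [100,0,0,0.3,0],
  [100,0,0,0.5,0],
  [100,0,0,0.6,0],
  [100,-0.5,-0.5,0.6,0],
  [100,-0.6,-0.7,0.3,0],
  [100,-0.6,-0.8,0,0],
  [100,-0.6,-0.8,0,0],
  [100,-0.6,-0.8,0,0],
  [100,0,0,0,0],
])

```text
clock: 22.7
position: [0.3476, -0.5238, 0.2328]
ee_rot: [3.133, 0.188, -0.003]
force: [0.6, 0.3, -0.4]
width: 1.004
gripper_force: 0.0
```

```bash
python3 t.py; python3 - <<'E'
from h import *
a,_=load('top');b,_=load('side');a=cv2.resize(a[145:320,400:575],(400,400),interpolation=2);b=cv2.resize(b[130:290,290:450],(400,400),interpolation=2);cv2.imwrite('pics/p7.png',np.hstack([a,b])[:,:,::-1])
E
```

```text
[ 0.34756097 -0.52381686  0.23280967] [ 0.63878657  0.31674958 -0.44152896]
top [-0.     0.     0.065] 3509 [-0.  0.]
panel c [ 525.3 -301.9] size [119.7 150.9] ang 7.4 zmed 65.4 n 3509
side [0.002 0.011 0.068] 470 [0.1 0.6]
panel c [ 528.  -315.1] size [120.4 127.1] ang 7.8 zmed 68.2 n 470
```

View pics/p7.png

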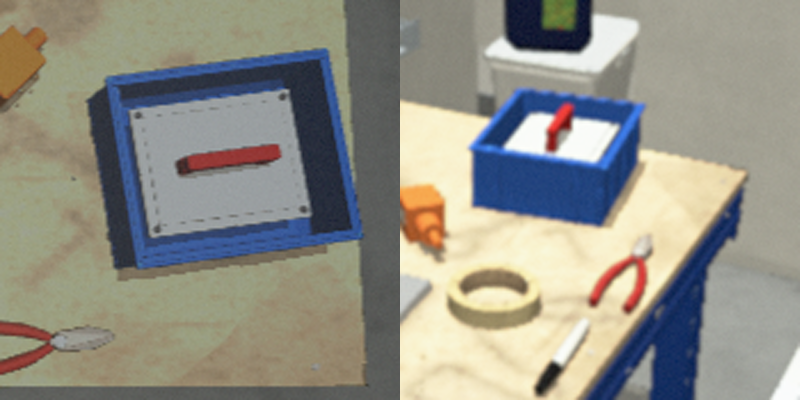

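The cover lies level (0°) with its handle up. Its top face is at about 65 mm, so the pump carries it, and it is clear of all the crate walls. The loose items are where they were, and the arm is clear.

```bash
python3 -c "
from cell import arm
print(arm.sign_off())"
```

```text
the job is handed in; nothing more can be done
None
```

The job is handed in at about 23 s of the 64 s: the pump stands upright near the middle of the crate floor with the cover level on top of it, handle up, and the loose tools, marker and tape were left alone.

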